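# Take the bearing block off an askew guide rod

## Task

Slide the bearing block off the free end of the drive unit's guide rod, lower it into the parts tray without dropping it, and leave it standing upright there, the same way up as it sat on the rod. The rod has been knocked a few degrees out of square and sits in a soft rubber mount, so ease the block along it by feel and never force it against the rod. Leave the vial and the dishes where they are.

Things in the scene. Friction and masses are not known exactly. Their poses are not given: they have to be found in the camera images.
- drive_unit: Fixed grey drive unit, housing 90 x 84 x 100 mm high. Origin: centre of its underside; z up. A bare level steel guide rod, 16 mm in diameter, sticks out of its -x face (x = -48 mm) and ends free 175 mm from the origin. Pressing the block against rod or unit with over 12 N does harm.
- rod_pivot (a point): Point on the rod's axis, 75 mm out from the unit's origin (-x) and 70 mm up; its axes are the unit's, not the rod's. The rod is turned about the vertical through this point by 4 to 8 degrees away from the unit's -x, to a side and by an amount not measured. Its rubber mount gives about 15 N per mm sideways and up or down and springs back; the rod keeps its direction.
- bearing_block: Plain aluminium block with a round through bore of 20 mm, hung on the rod near the housing. 20 mm along the bore, 40 wide, 44 high, about 120 g. Origin: its centre, on the bore's axis; x along the bore, y across the flat sides to grip from above, z up. 2 mm of play all round the rod: it hangs about 2 mm below the rod's axis, its x nearly along the unit's x, not along the rod.
- parts_tray: Fixed grey plastic open parts tray, 120 x 110 mm, 24 mm high, walls and floor 4 mm thick. Origin: centre of its underside; x along the 120 mm side, z up.
- vial_3_mid (a point): Bystander: brown vial with white cap, 27 mm across, 58 mm high, standing loose. The point is its centre.
- petri_stack_mid (a point): Bystander: two stacked closed clear dishes, 62 mm across, 30 mm high, standing loose. The point is their centre.
Things that resemble listed ones, but are neither listed nor needed, are in the scene too. What is shaped like the bearing_block but turquoise is not meant.

How it is judged:
By the outcome, as a careful person would: the job done as asked, in the order asked, and still so for the second after the job is handed in, with the robot touching nothing.
It also fails if it takes over 64 s, if anything falls off the work surface, if the arm or the gripper's body presses on something with over 40 N, if the wrist force passes 120 N, or if a joint passes its speed limit or range.

## Robot

A 6-joint arm with a two-finger parallel gripper is mounted at the origin on a cart in front of the work surface, level with it; the furniture and walls round the work are solid. World frame = base frame: x ahead of the robot, y to its left, z up, the work surface at z = 0. Lengths are in m, angles in rad, forces in N, time in s.
With the tool pointing down it reaches from about 0.3 to 0.825 m from the base axis. Payload 5.4 kg.
Tool frame: the origin (TCP) lies at the very end of the fingers, on their centre line; the grasp point (between the pads) lies 19 mm behind it; z points along the fingers, y is the direction in which the jaws open and shut (so a half turn about z gives the same grasp; the last joint's range is limited). The gripper opens to 92 mm and grips with 3 to 60 N. Pads are 20 mm wide; open, the fingers measure 128 mm over their backs; the gripper's body (75 mm by 189 mm) begins 69 mm behind the grasp point.
Start: joints at [-1.523, 0.158, 1.597, -0, 1.386, -0.21], TCP at [0.147, -0.556, 0.215] pointing down, gripper open.
Joint ranges: [-2.91, 2.91], [-0.94, 2.29], [0.18, 2.7], [-1.29, 4.43], [0.17, 2.64], [-3, 3]. Speed limits (rad/s): [2.57, 2.57, 3.14, 3.14, 3.14, 3.14].

## Interface

Orientations are given as a unit quaternion [x, y, z, w].
In Python, from workcell import * gives the robot as it stands. The module is installed in compiled form; this text tells all that it offers.
- The arm moves only by the tool play_rows, never from a script. Its argument "deltas" is a list of rows, each a list of 2 entries, a list of its own where there are three numbers: the shift along the tool's x, y, z in m, then the turn about the tool's z in rad. In form: [[[dx, dy, dz], roll], ...]. A call has 1 to 8 rows; each row shifts and turns the pose as measured when the row begins, along the tool's axes as they then stand; what a row does not reach is not made up. A row lasts 1/8 s, in which the tool goes at most 62.5 mm and 10.7 degrees, less where a joint would pass 70% of its speed; a pose out of reach is approached as far as the arm can. A call with a gripper value outside its range is refused whole. "jaw" is the closure in counts, from 0 (fully open) to 255 (shut), set as the call begins (left out, the last holds). The fingers move at their own pace and stop on an object; "squeeze" is the grip in N (left out, the last holds). Time passes only in rows, so rows that do not move let the fingers close. It gives the time, the measured TCP pose, the force and the opening at its end, in the units of the state.
- state(): the state, without advancing time (a new reading comes with each control period).
- read_camera(name): name is "scene" or "top"; returns a dict with "pixels" (400x640x3 uint8, blue, green, red), "fx", "fy", "cx", "cy" (pixels), "view" (4x4, takes a point from world to camera coordinates). Camera axes: x right, y down, z forward; pixel columns grow to the right and rows downward; lengths in m; the calibration is good to about 2 mm. A picture is of the moment at which its call begins. There is no depth.
- hand_in(): hands the job in, once; it reports no verdict.
The state is a dict: "time_s": time; "joint_positions": joint angles; "qd": joint speeds; "joint_efforts": joint torques, N m; "tcp_pos": TCP position; "tcp_rot": TCP orientation; "contact_force": force on the tool from outside, world axes, zero at the start; "moment": the same for the moment, N m; "grip_width": finger opening in m.
Only numpy, scipy, OpenCV 4.12 (cv2) and the standard library are available. Lean on these libraries where they do the work, as an engineer would, in place of code of your own. Each camera call takes 0.05 s, during which the arm holds its last target. There are 200 camera calls.

## Working session

There is one attempt and no reset: what is moved stays moved. The work goes in short steps, Python scripts to look and compute and a tool call to move; the robot and the scene stay as the last step left them, time stands still between calls to the robot, and variables do not carry over. Pictures are saved under pics/ and viewed, about 8 in all and at most 12, crops included, and the job is handed in when it is done.

Besides the shell and the picture viewer there is one more tool, called as name(argument=value, ...) on one line, values as JSON. play_rows: Moves the arm, as the interface text tells. Its arguments: {"type":"object","properties":{"deltas":{"type":"array","items":{"type":"array"}},"jaw":{"type":"number"},"squeeze":{"type":"number"}},"required":["deltas"]}

```bash
mkdir -p pics; cat > h.py <<'E'
from workcell import *
import numpy as np, cv2
def cam(n,save=None):
    c=read_camera(n); c['view']=np.array(c['view']); c['pixels']=np.array(c['pixels'])
    if save: cv2.imwrite(save,c['pixels'])
    return c
def proj(c,P):
    p=c['view'][:3,:3]@np.array(P,float)+c['view'][:3,3]
    return np.array([c['fx']*p[0]/p[2]+c['cx'],c['fy']*p[1]/p[2]+c['cy']])
def ray(c,u,v):
    R=c['view'][:3,:3];t=c['view'][:3,3]
    return -R.T@t, R.T@np.array([(u-c['cx'])/c['fx'],(v-c['cy'])/c['fy'],1])
def atz(c,u,v,z):
    o,d=ray(c,u,v); return o+d*(z-o[2])/d[2]
E
python3 - <<'E'
from h import *
for n in("scene","top"):
    c=cam(n,f"pics/{n}1.png"); print(n,c['fx'],c['cx'],c['cy'],c['view'].round(4).tolist())
print(state())
E
```

```text
scene 378.2262604891455 320.59434461667706 203.87145741815297 [[0.8814, -0.4721, -0.0155, -0.4943], [-0.3071, -0.5476, -0.7784, 0.222], [0.359, 0.6908, -0.6276, 0.691], [0.0, 0.0, 0.0, 1.0]]
top 378.61596217198075 320.41331978700725 203.17492016750853 [[-0.0264, -0.9989, -0.0376, 0.0267], [-0.9974, 0.0288, -0.0658, 0.5664], [0.0668, 0.0357, -0.9971, 0.8924], [0.0, 0.0, 0.0, 1.0]]
{'time_s': 0.1, 'joint_positions': array([-1.52308982e+00,  1.58972530e-01,  1.59810236e+00, -2.49649839e-05,
        1.38617648e+00, -2.10078845e-01]), 'qd': array([-8.61521874e-05, -1.15645162e-03, -2.84613634e-03,  1.95433846e-04,
        9.06857253e-04, -6.71791586e-04]), 'joint_efforts': array([-2.24532537e-04, -3.86507392e+01, -3.22959530e+01,  7.02355220e-02,
        3.39417905e-02, -5.34332924e-05]), 'tcp_pos': array([ 0.14654659, -0.55543386,  0.21372693]), 'tcp_rot': array([ 9.91704196e-01,  1.28538323e-01,  5.50303539e-05, -8.27620597e-04]), 'contact_force': array([ 0.24260519, -0.06625262,  0.71595222]), 'moment': array([0.00233266, 0.02148924, 0.04613653]), 'grip_width': 0.09172014975513279}
```

View pics/scene1.png

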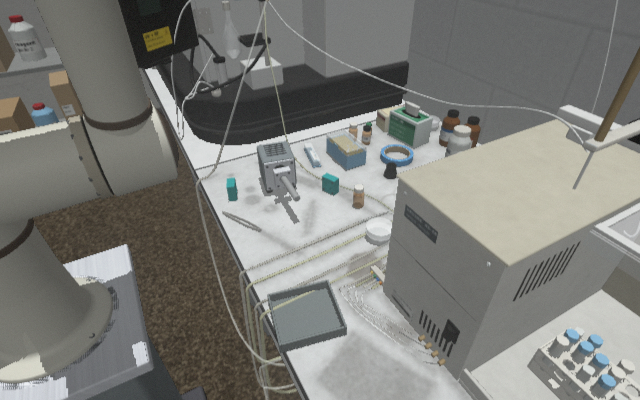

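View pics/top1.png

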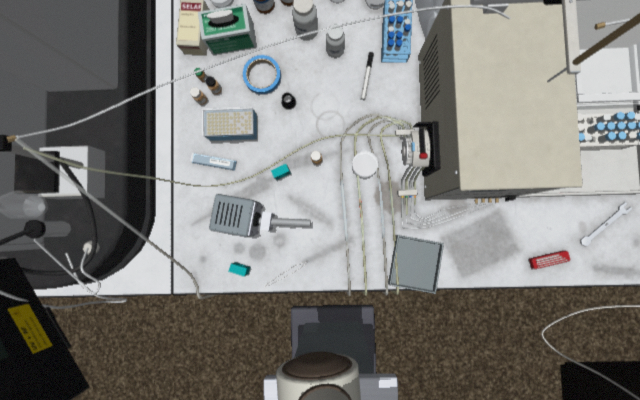

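Scene: the drive unit is at about (277,165) with its rod pointing to (295,195); the tray is at (307,313), the vial at (358,196) and the dishes at (378,230). Top: unit (236,216), rod to (310,223), tray (415,263), vial (316,157), dishes (365,165). The turquoise look-alikes are at (281,172) and (239,269) in the top view, and the grey block on the rod is at about (262,219). I'll confirm that in an enlarged crop.

```bash
python3 - <<'E'
import cv2,numpy as np
a=cv2.imread('pics/top1.png')[180:260,200:325]; b=cv2.imread('pics/scene1.png')[130:225,240:320]
a=cv2.resize(a,None,fx=6,fy=6,interpolation=cv2.INTER_CUBIC)
b=cv2.resize(b,None,fx=6,fy=6,interpolation=cv2.INTER_CUBIC)
cv2.imwrite('pics/ca.png',a);cv2.imwrite('pics/cb.png',b)
E
```

```text
(no output)
```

View pics/ca.png

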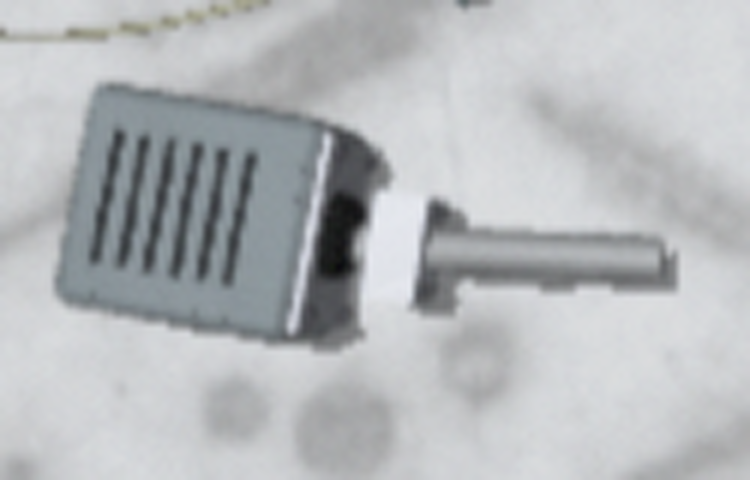

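View pics/cb.png

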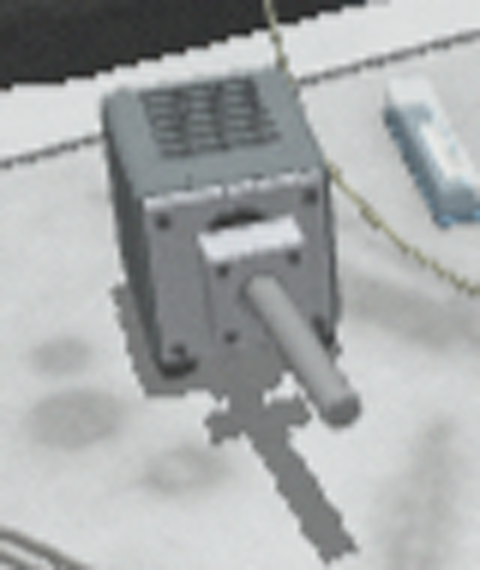

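The crop shows the bare aluminium block (white top) on the rod right by the housing, at about crop (393,248), i.e. top-view pixel (265,221). It fits the description: shaped right, on the rod and not turquoise. The rod's end is at crop (662,257).

```bash
cat > m.py <<'E'
from h import *
c=cam("top"); s=cam("scene")
T=lambda x,y,z:atz(c,200+(x+.5)/6-.5,180+(y+.5)/6-.5,z)
S=lambda x,y,z:atz(s,240+(x+.5)/6-.5,130+(y+.5)/6-.5,z)
ang=lambda v:np.degrees(np.arctan2(v[1],v[0])).round(2)
p=lambda n,v:print(n,np.round(v,4))
H=[T(*q,.1) for q in[(98,83),(332,130),(295,338),(58,300)]]
p('housing corners',H)
d=(H[1]+H[2])/2-(H[0]+H[3])/2; print('len',np.linalg.norm(d),'w',np.linalg.norm(H[1]-H[2]),'dir(-x)',ang(d),ang(H[1]-H[0]),ang(H[2]-H[3]),'edge',ang(H[2]-H[1]))
B=[T(*q,.09) for q in[(374,191),(428,197),(412,303),(358,297)]]
p('block c',np.mean(B,0)); print('dims',np.linalg.norm(B[0]-B[1]),np.linalg.norm(B[0]-B[3]),'ydir',ang(B[3]-B[0]),ang(B[2]-B[1]))
r0=T(432,246,.078);r1=T(660,254,.078); p('rod',[r0,r1]); print('rod dir',ang(r1-r0))
BS=[S(*q,.09) for q in[(198,238),(295,218),(303,240),(207,262)]]
p('block scene',np.mean(BS,0)); print(np.linalg.norm(BS[0]-BS[1]),ang(BS[1]-BS[0]),ang(BS[2]-BS[3]))
p('rod scene end z.07',S(344,411,.07)); p('rod scene near',S(255,283,.07))
# tray, rim corners z .024, top
p('tray',[atz(c,u,v,.024) for u,v in[(398,235),(442,238),(437,292),(388,285)]])
p('trayS',[atz(s,u,v,.024) for u,v in[(268,290),(333,282),(346,323),(288,347)]])
p('vial',[atz(c,316,157,.05),atz(s,358,187,.058)]);p('dish',[atz(c,365,165,.02),atz(s,378,228,.02)])
E
python3 m.py
```

```text
housing corners [[0.59   0.2396 0.1   ]
 [0.57   0.1527 0.1   ]
 [0.494  0.1675 0.1   ]
 [0.5102 0.2552 0.1   ]]
len 0.089151971306558 w 0.0773688808063191 dir(-x) -101.7 -102.94 -100.46 edge 168.99
block c [0.5266 0.1327 0.09  ]
dims 0.020327190219243358 0.039693874988526494 ydir 170.43 170.34
rod [[0.5269 0.1201 0.078 ]
 [0.5215 0.0344 0.078 ]]
rod dir -93.55
block scene [0.5267 0.1344 0.09  ]
0.04077140277356782 -8.38 -6.48
rod scene end z.07 [0.5212 0.0377 0.07  ]
rod scene near [0.5259 0.1325 0.07  ]
tray [[ 0.486  -0.1706  0.024 ]
 [ 0.4763 -0.2731  0.024 ]
 [ 0.3513 -0.2556  0.024 ]
 [ 0.3698 -0.1427  0.024 ]]
trayS [[ 0.375  -0.1368  0.024 ]
 [ 0.4922 -0.1795  0.024 ]
 [ 0.4672 -0.2691  0.024 ]
 [ 0.3599 -0.2619  0.024 ]]
vial [[0.6737 0.0174 0.05  ]
 [0.6741 0.0191 0.058 ]]
dish [[ 0.656  -0.099   0.02  ]
 [ 0.6587 -0.0916  0.02  ]]
```

play_rows(deltas=[[[0.02,-0.021,0],0],[[0.04,-0.042,0],0],[[0.04,-0.042,0],0],[[0.04,-0.042,0],0],[[0.04,-0.042,0],0],[[0.04,-0.042,0],0],[[0.04,-0.042,0],0],[[0.04,-0.042,0],0]], jaw=0, squeeze=10)

```text
time_s: 1.2
tcp_pos: [0.3607, -0.1659, 0.2135]
tcp_rot: [0.992, 0.124, 0.001, -0.0]
contact_force: [0.3, 0.0, 0.4]
grip_width: 0.092
```

play_rows(deltas=[[[0.04,-0.041,0],0],[[0.04,-0.041,0],0],[[0.04,-0.041,0],0],[[0.04,-0.041,0],0],[[0.04,-0.041,0],0],[[0.037,-0.041,0],0],[[0,0,0],-0.16],[[0,0,0],-0.16]])

```text
time_s: 2.2
tcp_pos: [0.5341, 0.1465, 0.2131]
tcp_rot: [0.957, 0.288, 0.002, 0.001]
contact_force: [-0.8, -0.5, 0.6]
grip_width: 0.0921
```

play_rows(deltas=[[[0,0,0],-0.16],[[0,0,0],-0.16],[[0,0,0],-0.16],[[0,0,0],-0.16],[[0,0,0],-0.16],[[0,0,0],0]])

```text
time_s: 2.95
tcp_pos: [0.533, 0.1471, 0.2113]
tcp_rot: [0.761, 0.649, -0.0, 0.001]
contact_force: [-0.8, 0.2, -0.2]
grip_width: 0.0922
```

```bash
cat >> h.py <<'E'
from scipy.spatial.transform import Rotation as Ro
def goto(tgt=None,yawy=None,n=None):
    s=state(); R=Ro.from_quat(s['tcp_rot']).as_matrix(); y=np.degrees(np.arctan2(R[1,1],R[0,1]))
    print('t',round(s['time_s'],2),'tcp',s['tcp_pos'].round(4),'yaw_y',y.round(2),'tilt',np.degrees(np.arccos(-R[2,2])).round(2),'F',np.round(s['contact_force'],2),'M',np.round(s['moment'],3),'w',round(s['grip_width'],4),'j',s['joint_positions'].round(2))
    if tgt is not None: print('tool delta',(R.T@(np.array(tgt)-s['tcp_pos'])).round(4))
    if yawy is not None: print('roll',-np.radians(yawy-y).round(4))
E
python3 - <<'E'
from h import *
goto([.5268,.1335,.055],-9.7)
E
```

```text
t 2.95 tcp [0.533  0.1471 0.2113] yaw_y -9.08 tilt 0.08 F [-0.81  0.19 -0.19] M [-0.053 -0.054  0.042] w 0.0922 j [ 0.05  0.1   1.66 -0.    1.37  0.21]
tool delta [-0.0142 -0.0041  0.1563]
roll 0.0108
```

play_rows(deltas=[[[-0.014,-0.004,0.0],0.011],[[0,0,0.04],0],[[0,0,0.04],0],[[0,0,0.0],0]])

```text
time_s: 3.45
tcp_pos: [0.5264, 0.1309, 0.1305]
tcp_rot: [0.768, 0.64, 0.0, 0.002]
contact_force: [0.3, -0.1, 0.5]
grip_width: 0.092
```

```bash
python3 - <<'E'
from h import *
goto([.5268,.1335,.055],-9.7)
a=cam('top')['pixels'][165:255,215:325]; b=cam('scene')['pixels'][90:210,220:330]
a=cv2.resize(a,(440,360),interpolation=cv2.INTER_CUBIC); b=cv2.resize(b,(352,384),interpolation=cv2.INTER_CUBIC)[:360]
cv2.imwrite('pics/c2.png',np.hstack([a,b]))
E
```

```text
t 3.45 tcp [0.5264 0.1309 0.1305] yaw_y -10.36 tilt 0.18 F [ 0.27 -0.1   0.52] M [-0.01  -0.076 -0.01 ] w 0.092 j [ 0.02  0.15  1.78 -0.    1.21  0.2 ]
tool delta [ 0.0028 -0.0002  0.0755]
roll -0.0116
```

View pics/c2.png

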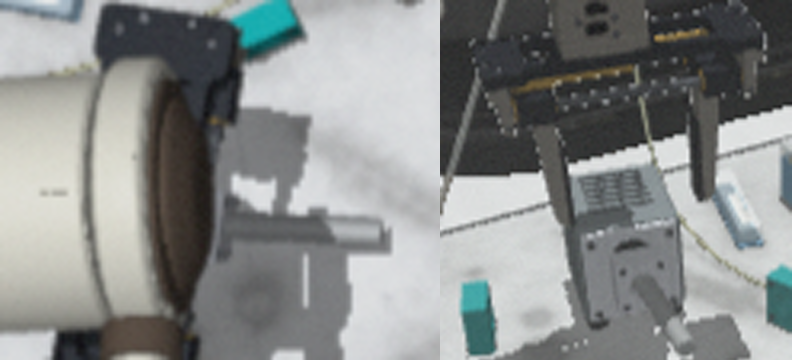

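The fingers straddle the block/rod line, with tips at crop (562,225) and (703,195) in the scene half. I'll check these against the projected TCP.

```bash
python3 - <<'E'
from h import *
s=cam('scene');st=state();R=Ro.from_quat(st['tcp_rot']).as_matrix()
for k in(-.064,-.046,.046,.064):
    for x in(-.01,.01):
        q=proj(s,st['tcp_pos']+R[:,1]*k+R[:,0]*x); print(k,x,(440+(q[0]-220)*3.2).round(),((q[1]-90)*3.2).round())
E
```

```text
-0.064 -0.01 554.0 227.0
-0.064 0.01 549.0 213.0
-0.046 -0.01 578.0 222.0
-0.046 0.01 573.0 208.0
0.046 -0.01 702.0 199.0
0.046 0.01 694.0 185.0
0.064 -0.01 725.0 194.0
0.064 0.01 718.0 181.0
```

play_rows(deltas=[[[0.002,0,0.03],-0.011],[[0,0,0.03],0],[[0,0,0.015],0],[[0,0,0.0],0]])

```text
time_s: 4.1
tcp_pos: [0.5388, 0.1333, 0.0677]
tcp_rot: [0.764, 0.645, 0.01, 0.009]
contact_force: [-0.4, 0.1, 0.3]
grip_width: 0.0916
```

```bash
python3 - <<'E'
from h import *
goto([.5266,.1330,.055],-9.7)
E
```

```text
t 4.1 tcp [0.5388 0.1333 0.0677] yaw_y -9.74 tilt 1.58 F [-0.38  0.13  0.3 ] M [-0.068 -0.013 -0.007] w 0.0916 j [ 0.03  0.25  1.8  -0.    1.06  0.2 ]
tool delta [-0.0024 -0.0123  0.0123]
roll -0.0006
```

play_rows(deltas=[[[0,0,0],0],[[0,0,0],0]])

```text
time_s: 4.35
tcp_pos: [0.5409, 0.1334, 0.0705]
tcp_rot: [0.764, 0.644, 0.012, 0.011]
contact_force: [-0.0, 0.3, -0.6]
grip_width: 0.0922
```

```bash
python3 - <<'E'
from h import *
goto([.5266,.1330,.055],-9.7); print(state()['qd'].round(3),state()['joint_efforts'].round(2))
E
```

```text
t 4.35 tcp [0.5409 0.1334 0.0705] yaw_y -9.74 tilt 1.84 F [-0.01  0.33 -0.62] M [-0.02  -0.028 -0.027] w 0.0922 j [ 0.03  0.25  1.8  -0.    1.06  0.2 ]
tool delta [-0.0029 -0.0145  0.0151]
roll -0.0008
[-0.001 -0.01  -0.012 -0.001  0.003 -0.   ] [-1.000e-02 -3.800e+01 -2.832e+01  6.000e-02 -1.200e-01  0.000e+00]
```

The arm has drifted about 12 mm in +x and tilted, with no wrist force, so something may be touching the arm upstream. I'll look.

```bash
python3 - <<'E'
from h import *
a=cam('scene')['pixels'][:300,60:460]; b=cam('top')['pixels'][100:400,170:570]
cv2.imwrite('pics/c3.png',np.hstack([a,b])); goto()
E
```

```text
t 4.45 tcp [0.5408 0.1334 0.0704] yaw_y -9.74 tilt 1.84 F [0.28 0.81 0.23] M [-0.1   -0.073 -0.014] w 0.0921 j [ 0.03  0.25  1.8  -0.    1.06  0.2 ]
```

View pics/c3.png

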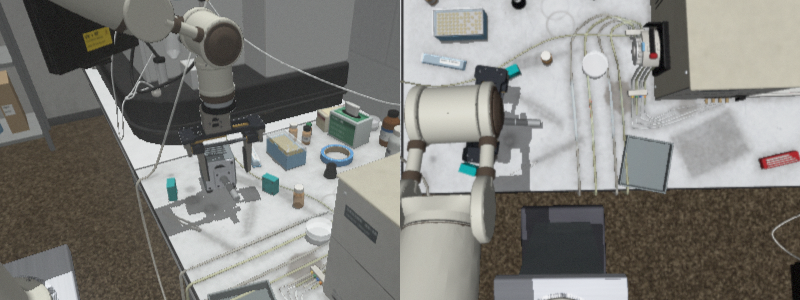

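The combined view shows the gripper over the block, with nothing visibly touching at the gripper. I'll back up slowly and see whether this is contact or lag.

play_rows(deltas=[[[-0.002,-0.007,-0.02],0],[[0,-0.007,-0.02],0],[[0,0,0],0],[[0,0,0],0]])

```text
time_s: 4.95
tcp_pos: [0.5253, 0.1338, 0.1111]
tcp_rot: [0.765, 0.644, 0.012, 0.011]
contact_force: [0.5, -0.2, -0.1]
grip_width: 0.0917
```

```bash
python3 - <<'E'
from h import *
goto([.5266,.1330,.055],-9.7); s=state();print(s['joint_positions'].round(4),s['joint_efforts'].round(2))
c=cam('top','pics/top2.png');cam('scene','pics/scene2.png')
print(Ro.from_quat(s['tcp_rot']).as_matrix()[:,2])
E
```

```text
t 4.95 tcp [0.5253 0.1338 0.1111] yaw_y -9.75 tilt 1.88 F [ 0.49 -0.22 -0.12] M [-0.087 -0.021 -0.075] w 0.0917 j [ 0.03  0.15  1.82 -0.    1.14  0.2 ]
tool delta [-0.0008 -0.0004  0.0561]
roll -0.0009
[ 0.0277  0.1531  1.8178 -0.0026  1.138   0.1989] [  0.06 -36.46 -30.1    0.07  -0.13   0.  ]
[ 0.03269095 -0.00146941 -0.99946443]
```

View pics/top2.png

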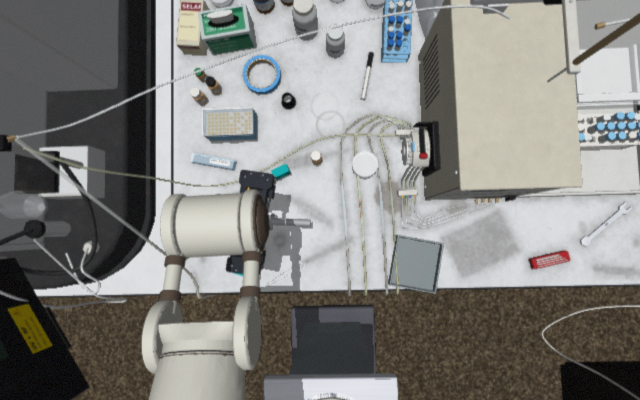

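The full top view shows the arm's forearm at (210,240) clear of fixtures, with only a thin cable passing by. I'll lower in small steps and watch for resistance.

play_rows(deltas=[[[0,0,0.01],0],[[0,0,0.01],0],[[0,0,0.01],0],[[0,0,0],0]])

```text
time_s: 5.55
tcp_pos: [0.5247, 0.1335, 0.0761]
tcp_rot: [0.765, 0.644, 0.01, 0.009]
contact_force: [0.3, -0.9, 0.3]
grip_width: 0.0919
```

```bash
python3 - <<'E'
from h import *
goto([.5266,.1330,.055],-9.7); s=state();print(s['joint_positions'].round(4),s['joint_efforts'].round(2))
E
```

```text
t 5.55 tcp [0.5247 0.1335 0.0761] yaw_y -9.77 tilt 1.58 F [ 0.3  -0.91  0.27] M [ 0.021 -0.087 -0.028] w 0.0919 j [ 0.03  0.2   1.84 -0.    1.07  0.2 ]
tool delta [-0.0002  0.0014  0.0212]
roll -0.0012
[ 0.0272  0.2039  1.8369 -0.0027  1.0734  0.1989] [ -0.06 -36.37 -28.41   0.06  -0.18   0.  ]
```

play_rows(deltas=[[[0,0.001,0.007],0],[[0,0.001,0.007],0],[[0,0,0.002],0],[[0,0,0],0]])

```text
time_s: 6.05
tcp_pos: [0.5277, 0.1331, 0.0594]
tcp_rot: [0.765, 0.644, 0.01, 0.01]
contact_force: [-0.4, -0.7, -0.3]
grip_width: 0.0918
```

```bash
python3 - <<'E'
from h import *
goto([.5270,.1330,.055],-9.7); s=state();print(s['joint_positions'].round(4),s['joint_efforts'].round(2))
E
```

```text
t 6.05 tcp [0.5277 0.1331 0.0594] yaw_y -9.77 tilt 1.62 F [-0.36 -0.73 -0.29] M [-0.021 -0.054 -0.018] w 0.0918 j [ 0.03  0.24  1.84 -0.    1.04  0.2 ]
tool delta [-0.0002 -0.0008  0.0044]
roll -0.0012
[ 0.0264  0.2354  1.8377 -0.0027  1.0403  0.1981] [-2.000e-02 -3.703e+01 -2.777e+01  6.000e-02 -1.200e-01  0.000e+00]
```

play_rows(deltas=[[[0,-0.0004,0.001],0],[[0,0,0],0],[[0,0,0],0],[[0,0,0],0]], jaw=130, squeeze=8)

```text
time_s: 6.55
tcp_pos: [0.5279, 0.1332, 0.059]
tcp_rot: [0.765, 0.644, 0.011, 0.01]
contact_force: [-0.7, -0.0, 0.2]
grip_width: 0.054
```

```bash
python3 - <<'E'
from h import *
goto([.5270,.1330,.055],-9.7)
b=cam('scene')['pixels'][110:220,240:330]; a=cam('top')['pixels'][180:260,240:330]
a=cv2.resize(a,None,fx=4,fy=4.,interpolation=cv2.INTER_CUBIC)
b=cv2.resize(b,None,fx=4.8,fy=4.8,interpolation=cv2.INTER_CUBIC); a=np.pad(a,((0,b.shape[0]-a.shape[0]),(0,0),(0,0)))
cv2.imwrite('pics/c4.png',np.hstack([b,a]))
E
```

```text
t 6.55 tcp [0.5279 0.1332 0.059 ] yaw_y -9.76 tilt 1.71 F [-0.69 -0.02  0.22] M [-0.02  -0.074  0.026] w 0.054 j [ 0.03  0.24  1.84 -0.    1.04  0.2 ]
tool delta [-0.0004 -0.0009  0.004 ]
roll -0.0011
```

View pics/c4.png

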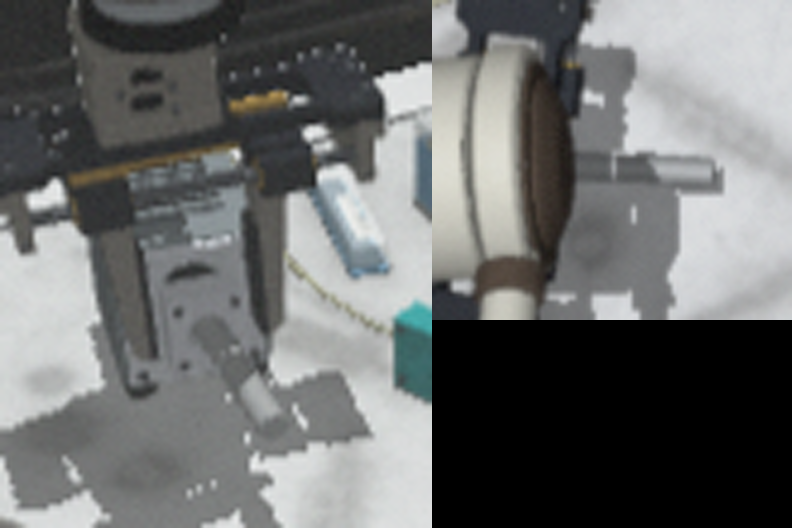

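The fingers straddle the block: inner finger edges at crop columns 157 and 247, block about 166–242, so it is centred to about 1 mm. Closing.

play_rows(deltas=[[[0,0,0],0],[[0,0,0],0],[[0,0,0],0]], jaw=255, squeeze=8)

```text
time_s: 7.02
tcp_pos: [0.5277, 0.1332, 0.059]
tcp_rot: [0.765, 0.644, 0.011, 0.01]
contact_force: [-0.3, -0.1, 0.6]
grip_width: 0.0403
```

```bash
python3 - <<'E'
from h import *
import time
for i in range(3): goto()
E
```

```text
t 7.03 tcp [0.5277 0.1332 0.059 ] yaw_y -9.76 tilt 1.69 F [-0.33 -0.12  0.61] M [-0.069 -0.043 -0.075] w 0.0403 j [ 0.03  0.24  1.84 -0.    1.04  0.2 ]
t 7.03 tcp [0.5277 0.1332 0.059 ] yaw_y -9.76 tilt 1.69 F [-0.33 -0.12  0.61] M [-0.069 -0.043 -0.075] w 0.0403 j [ 0.03  0.24  1.84 -0.    1.04  0.2 ]
t 7.03 tcp [0.5277 0.1332 0.059 ] yaw_y -9.76 tilt 1.69 F [-0.33 -0.12  0.61] M [-0.069 -0.043 -0.075] w 0.0403 j [ 0.03  0.24  1.84 -0.    1.04  0.2 ]
```

play_rows(deltas=[[[0,0,-0.002],0],[[0,0,0],-0.05],[[0,0,0],-0.05],[[0,0,0],0]], squeeze=12)

```text
time_s: 7.52
tcp_pos: [0.5267, 0.1332, 0.0604]
tcp_rot: [0.731, 0.683, 0.01, 0.01]
contact_force: [0.0, -0.0, -1.9]
grip_width: 0.04
```

```bash
python3 - <<'E'
from h import *
goto([.5277,.1332,.061],-4)
E
```

```text
t 7.53 tcp [0.5267 0.1332 0.0604] yaw_y -3.89 tilt 1.58 F [ 0.   -0.01 -1.91] M [-0.049 -0.087  0.057] w 0.04 j [ 0.03  0.23  1.84 -0.    1.04  0.1 ]
tool delta [ 0.0001  0.001  -0.0006]
roll 0.0019
```

play_rows(deltas=[[[-0.004,0.0004,0],0],[[-0.005,0,0],0],[[-0.005,0,0],0],[[0,0,0],0]])

```text
time_s: 8.02
tcp_pos: [0.5259, 0.1179, 0.0602]
tcp_rot: [0.731, 0.682, 0.009, 0.01]
contact_force: [-0.4, -0.0, -1.4]
grip_width: 0.0399
```

```bash
python3 - <<'E'
from h import *
goto([.5270-(.1332-.113)*.06,.113,.061],-3.6)
E
```

```text
t 8.03 tcp [0.5259 0.1179 0.0602] yaw_y -4.01 tilt 1.55 F [-0.43 -0.01 -1.39] M [-0.019 -0.11   0.006] w 0.0399 j [-0.    0.22  1.85 -0.    1.04  0.07]
tool delta [-0.0049  0.0002 -0.0008]
roll -0.0072
```

play_rows(deltas=[[[-0.005,0,-0.0005],-0.006],[[-0.005,0,0],0],[[-0.005,0,0],0],[[-0.005,0,0],0],[[0,0,0],0]])

```text
time_s: 8.65
tcp_pos: [0.5246, 0.0964, 0.0608]
tcp_rot: [0.729, 0.684, 0.009, 0.01]
contact_force: [-0.6, 0.5, -1.4]
grip_width: 0.0402
```

```bash
python3 - <<'E'
from h import *
goto([.5270-(.1332-.080)*.06,.080,.061],-3.6)
E
```

```text
t 8.65 tcp [0.5246 0.0964 0.0608] yaw_y -3.66 tilt 1.56 F [-0.6   0.53 -1.43] M [-0.021 -0.099  0.016] w 0.0402 j [-0.04  0.21  1.87 -0.    1.04  0.02]
tool delta [-0.0164  0.0003 -0.0002]
roll -0.0011
```

play_rows(deltas=[[[-0.005,0.0002,0],0],[[-0.005,0,0],0],[[-0.005,0,0],0],[[-0.005,0,0],0],[[0,0,0],0]])

```text
time_s: 9.28
tcp_pos: [0.5234, 0.075, 0.0608]
tcp_rot: [0.729, 0.684, 0.009, 0.01]
contact_force: [1.1, -0.5, -2.0]
grip_width: 0.0402
```

```bash
python3 - <<'E'
from h import *
goto([.5270-(.1332-.055)*.06,.055,.061],-3.6)
E
```

```text
t 9.28 tcp [0.5234 0.075  0.0608] yaw_y -3.66 tilt 1.56 F [ 1.08 -0.49 -1.99] M [-0.036 -0.03   0.015] w 0.0402 j [-0.09  0.2   1.88  0.    1.04 -0.02]
tool delta [-0.02    0.0002 -0.0002]
roll -0.0011
```

play_rows(deltas=[[[0,0.0003,0],0]])

```text
time_s: 9.4
tcp_pos: [0.5237, 0.075, 0.0609]
tcp_rot: [0.729, 0.684, 0.009, 0.01]
contact_force: [1.9, 0.4, -1.6]
grip_width: 0.0402
```

play_rows(deltas=[[[0,0,0],0]])

```text
time_s: 9.52
tcp_pos: [0.5238, 0.0751, 0.0609]
tcp_rot: [0.729, 0.684, 0.009, 0.01]
contact_force: [0.7, -0.6, -1.8]
grip_width: 0.0403
```

play_rows(deltas=[[[0,0.0008,0],0],[[0,0,0],0]])

```text
time_s: 9.78
tcp_pos: [0.5246, 0.0753, 0.0609]
tcp_rot: [0.729, 0.684, 0.009, 0.01]
contact_force: [0.2, 0.6, -0.2]
grip_width: 0.0403
```

play_rows(deltas=[[[0,0,0],0]])

```text
time_s: 9.9
tcp_pos: [0.5246, 0.0753, 0.0609]
tcp_rot: [0.729, 0.684, 0.009, 0.01]
contact_force: [-0.8, 0.4, -1.4]
grip_width: 0.0402
```

play_rows(deltas=[[[-0.005,0.0006,0],-0.006],[[-0.005,0,0],-0.006],[[-0.005,0,0],0],[[0,0,0],0]])

```text
time_s: 10.4
tcp_pos: [0.5243, 0.059, 0.0609]
tcp_rot: [0.725, 0.689, 0.009, 0.01]
contact_force: [-0.1, -0.1, -1.7]
grip_width: 0.04
```

play_rows(deltas=[[[0,0,0],0]])

```text
time_s: 10.52
tcp_pos: [0.5243, 0.0589, 0.0609]
tcp_rot: [0.725, 0.689, 0.009, 0.01]
contact_force: [0.1, 0.8, -2.1]
grip_width: 0.0397
```

play_rows(deltas=[[[-0.004,0,0],0],[[-0.004,0,0],0],[[0,0,0],0]])

```text
time_s: 10.9
tcp_pos: [0.5238, 0.0505, 0.0608]
tcp_rot: [0.725, 0.689, 0.009, 0.01]
contact_force: [-0.6, 0.8, -1.6]
grip_width: 0.0399
```

play_rows(deltas=[[[-0.005,0,0],0],[[-0.005,0,0],0],[[-0.005,0,0],0],[[0,0,0],0]])

```text
time_s: 11.4
tcp_pos: [0.5229, 0.0343, 0.0608]
tcp_rot: [0.725, 0.689, 0.009, 0.01]
contact_force: [0.5, 0.5, -1.6]
grip_width: 0.0405
```

play_rows(deltas=[[[0,0,0],0]])

```text
time_s: 11.52
tcp_pos: [0.5229, 0.0343, 0.0608]
tcp_rot: [0.725, 0.689, 0.009, 0.01]
contact_force: [-0.2, 0.6, -2.1]
grip_width: 0.0402
```

play_rows(deltas=[[[-0.005,0,0],0],[[-0.005,0,0],0],[[0,0,0],0]])

```text
time_s: 11.9
tcp_pos: [0.5225, 0.0237, 0.0609]
tcp_rot: [0.725, 0.689, 0.009, 0.01]
contact_force: [0.7, 0.2, -1.5]
grip_width: 0.0396
```

play_rows(deltas=[[[-0.006,0,0],0],[[-0.006,0,0],0],[[-0.006,0,0],0],[[-0.006,0,0],0],[[0,0,0],0]])

```text
time_s: 12.52
tcp_pos: [0.5213, -0.0023, 0.061]
tcp_rot: [0.725, 0.689, 0.009, 0.01]
contact_force: [-0.8, -0.2, -1.9]
grip_width: 0.04
```

```bash
python3 - <<'E'
from h import *
goto([.421,-.207,.09])
b=cam('scene')['pixels'][130:350,250:430]; a=cam('top')['pixels'][150:310,240:460]
b=cv2.resize(b,None,fx=1.8,fy=1.8,interpolation=cv2.INTER_CUBIC)
a=cv2.resize(a,None,fx=2,fy=2,interpolation=cv2.INTER_CUBIC); a=np.pad(a,((0,b.shape[0]-a.shape[0]),(0,0),(0,0)))
cv2.imwrite('pics/c5.png',np.hstack([b,a]))
E
```

```text
t 12.53 tcp [ 0.5213 -0.0023  0.061 ] yaw_y -2.93 tilt 1.57 F [-0.76 -0.16 -1.91] M [-0.045 -0.09   0.046] w 0.04 j [-0.24  0.18  1.9   0.01  1.03 -0.19]
tool delta [-0.2096 -0.0888 -0.0314]
```

View pics/c5.png

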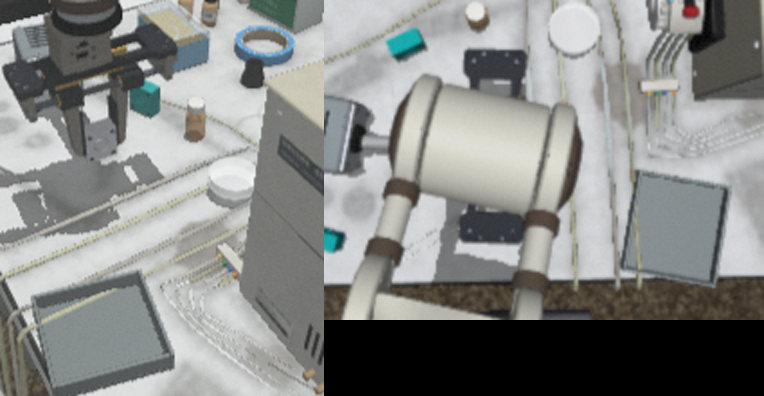

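The block is held between the fingers at scene-crop (97,138), upright and clear of the rod. The tray at (100,330) is empty. Next I lift and carry it over the tray.

play_rows(deltas=[[[0,0,-0.015],0],[[0,0,-0.02],0],[[0,0,-0.015],0],[[-0.015,-0.006,0],0.04],[[-0.025,-0.012,0],0.04],[[-0.025,-0.012,0],0.04],[[-0.025,-0.012,0],0.04],[[0,0,0],0.04]], squeeze=14)

```text
time_s: 13.62
tcp_pos: [0.4637, -0.0905, 0.1124]
tcp_rot: [0.793, 0.608, 0.01, 0.009]
contact_force: [-1.0, -0.3, -0.9]
grip_width: 0.0402
```

```bash
python3 - <<'E'
from h import *
goto([.422,-.210,.10],-16)
E
```

```text
t 13.62 tcp [ 0.4637 -0.0905  0.1124] yaw_y -15.04 tilt 1.54 F [-1.04 -0.32 -0.94] M [-0.028 -0.051 -0.009] w 0.0402 j [-0.46 -0.03  2.    0.01  1.14 -0.2 ]
tool delta [-0.1263 -0.0095  0.0116]
roll 0.0167
```

play_rows(deltas=[[[-0.024,-0.002,0],0.016],[[-0.025,-0.002,0],0],[[-0.025,-0.002,0],0],[[-0.025,-0.002,0],0],[[-0.02,-0.001,0],0],[[0,0,0.01],0],[[0,0,0.01],0],[[0,0,0],0]])

```text
time_s: 14.62
tcp_pos: [0.4145, -0.2067, 0.086]
tcp_rot: [0.802, 0.597, 0.008, 0.006]
contact_force: [-0.3, 0.1, -1.6]
grip_width: 0.0403
```

```bash
python3 - <<'E'
from h import *
goto([.422,-.210,.02],-16)
b=cam('scene')['pixels'][190:360,230:390]; a=cam('top')['pixels'][190:310,340:480]
b=cv2.resize(b,None,fx=2.5,fy=2.5,interpolation=cv2.INTER_CUBIC)
a=cv2.resize(a,None,fx=2.8,fy=2.8,interpolation=cv2.INTER_CUBIC); a=np.pad(a,((0,b.shape[0]-a.shape[0]),(0,0),(0,0)))
cv2.imwrite('pics/c6.png',np.hstack([b,a]))
E
```

```text
t 14.62 tcp [ 0.4145 -0.2067  0.086 ] yaw_y -16.73 tilt 1.13 F [-0.31  0.12 -1.6 ] M [-0.013 -0.055 -0.054] w 0.0403 j [-0.73 -0.    2.04  0.02  1.09 -0.45]
tool delta [-0.0014  0.0069  0.0662]
roll -0.0128
```

View pics/c6.png

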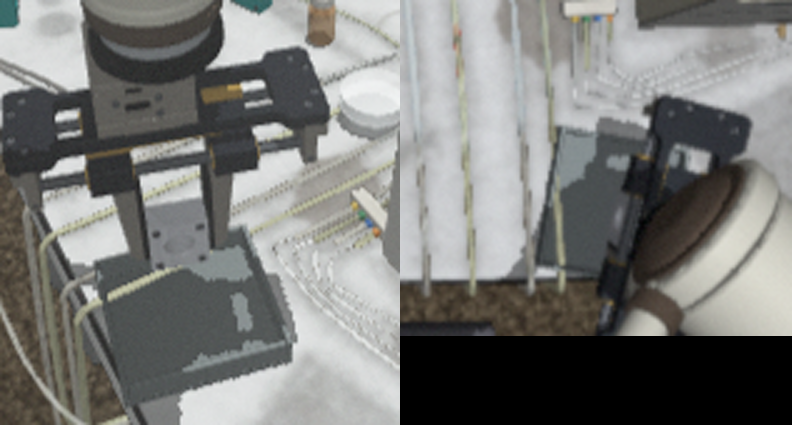

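The held block's bored face is at crop (180,235), centred over the tray. A yellow cord runs along the tray's near-left wall, so I shift slightly away from it and lower.

play_rows(deltas=[[[-0.005,0.008,0.008],-0.012],[[0,0,0.01],0],[[0,0,0.01],0],[[0,0,0.01],0],[[0,0,0],0]])

```text
time_s: 15.35
tcp_pos: [0.4231, -0.2142, 0.0464]
tcp_rot: [0.798, 0.602, 0.008, 0.007]
contact_force: [0.4, -0.2, -2.3]
grip_width: 0.04
```

```bash
python3 - <<'E'
from h import *
goto([.421,-.214,.017],-16)
E
```

```text
t 15.35 tcp [ 0.4231 -0.2142  0.0464] yaw_y -15.9 tilt 1.2 F [ 0.41 -0.19 -2.3 ] M [-0.005 -0.028 -0.054] w 0.04 j [-0.73  0.09  2.03  0.02  1.   -0.47]
tool delta [-0.0006 -0.0026  0.0293]
roll 0.0017
```

play_rows(deltas=[[[0,-0.002,0.006],0],[[0,0,0.006],0],[[0,0,0.006],0],[[0,0,0],0]])

```text
time_s: 15.85
tcp_pos: [0.4216, -0.2138, 0.0275]
tcp_rot: [0.798, 0.602, 0.008, 0.007]
contact_force: [0.3, 0.2, -1.4]
grip_width: 0.0401
```

play_rows(deltas=[[[0,0,0.003],0],[[0,0,0],0]])

```text
time_s: 16.1
tcp_pos: [0.4219, -0.214, 0.0245]
tcp_rot: [0.798, 0.602, 0.008, 0.007]
contact_force: [-0.0, -0.9, -0.7]
grip_width: 0.0399
```

play_rows(deltas=[[[0,0,0.002],0],[[0,0,0],0]])

```text
time_s: 16.35
tcp_pos: [0.4222, -0.2142, 0.0226]
tcp_rot: [0.798, 0.602, 0.008, 0.007]
contact_force: [-1.2, 1.2, -2.1]
grip_width: 0.0402
```

play_rows(deltas=[[[0,0,0.002],0],[[0,0,0],0]])

```text
time_s: 16.6
tcp_pos: [0.4223, -0.2142, 0.0206]
tcp_rot: [0.798, 0.602, 0.008, 0.008]
contact_force: [0.3, -0.7, -1.7]
grip_width: 0.0396
```

play_rows(deltas=[[[0,0,0.0015],0],[[0,0,0],0]])

```text
time_s: 16.85
tcp_pos: [0.4223, -0.2142, 0.019]
tcp_rot: [0.798, 0.603, 0.008, 0.008]
contact_force: [-0.8, 0.3, -1.3]
grip_width: 0.04
```

play_rows(deltas=[[[0,0,0.001],0],[[0,0,0],0]])

```text
time_s: 17.1
tcp_pos: [0.4224, -0.2143, 0.0179]
tcp_rot: [0.798, 0.602, 0.008, 0.008]
contact_force: [0.0, -0.0, -2.0]
grip_width: 0.0398
```

play_rows(deltas=[[[0,0,0.001],0],[[0,0,0],0]])

```text
time_s: 17.35
tcp_pos: [0.4225, -0.2144, 0.0172]
tcp_rot: [0.798, 0.603, 0.008, 0.008]
contact_force: [0.4, 0.7, 0.1]
grip_width: 0.0402
```

play_rows(deltas=[[[0,0,0.001],0],[[0,0,0],0]])

```text
time_s: 17.6
tcp_pos: [0.4226, -0.2144, 0.0172]
tcp_rot: [0.798, 0.603, 0.008, 0.007]
contact_force: [-0.0, -0.7, -2.0]
grip_width: 0.0397
```

play_rows(deltas=[[[0,0,0.0007],0],[[0,0,0],0]])

```text
time_s: 17.85
tcp_pos: [0.4228, -0.2145, 0.0172]
tcp_rot: [0.798, 0.603, 0.008, 0.007]
contact_force: [-1.6, 1.4, 1.5]
grip_width: 0.0396
```

The descent stopped at TCP z 0.0172, as predicted for the block resting on the floor. Releasing a little and looking before retreating.

play_rows(deltas=[[[0,0,0],0],[[0,0,0],0],[[0,0,0],0]], jaw=105)

```text
time_s: 18.23
tcp_pos: [0.4232, -0.2148, 0.017]
tcp_rot: [0.798, 0.603, 0.008, 0.008]
contact_force: [-0.8, -0.5, -0.1]
grip_width: 0.0542
```

play_rows(deltas=[[[0,0,-0.005],0],[[0,0,-0.01],0],[[0,0,-0.02],0],[[0,0,-0.03],0],[[0,0,-0.03],0],[[0,0,-0.03],0],[[0,0,-0.02],0],[[0,0,0],0]])

```text
time_s: 19.23
tcp_pos: [0.4202, -0.2149, 0.1712]
tcp_rot: [0.798, 0.603, 0.009, 0.01]
contact_force: [-0.2, 0.3, -1.3]
grip_width: 0.0542
```

play_rows(deltas=[[[0.03,-0.02,0],0],[[0.04,-0.02,0],0],[[0.04,-0.02,0],0],[[0.02,0,0],0],[[0,0,0],0],[[0,0,0],0]])

```text
time_s: 19.98
tcp_pos: [0.3948, -0.0694, 0.1657]
tcp_rot: [0.798, 0.602, 0.008, 0.008]
contact_force: [-1.0, 0.7, 0.4]
grip_width: 0.0537
```

```bash
python3 - <<'E'
from h import *
goto()
b=cam('scene')['pixels'][120:360,220:400]; a=cam('top')['pixels'][130:300,190:450]
b=cv2.resize(b,None,fx=2,fy=2,interpolation=cv2.INTER_CUBIC)
a=cv2.resize(a,None,fx=1.65,fy=1.65,interpolation=cv2.INTER_CUBIC); a=np.pad(a,((0,b.shape[0]-a.shape[0]),(0,0),(0,0)))
cv2.imwrite('pics/c7.png',np.hstack([b,a]))
E
```

```text
t 19.98 tcp [ 0.3948 -0.0694  0.1657] yaw_y -15.97 tilt 1.28 F [-0.99  0.71  0.35] M [-0.032 -0.066 -0.018] w 0.0537 j [-0.48 -0.3   2.13  0.01  1.29 -0.21]
```

View pics/c7.png

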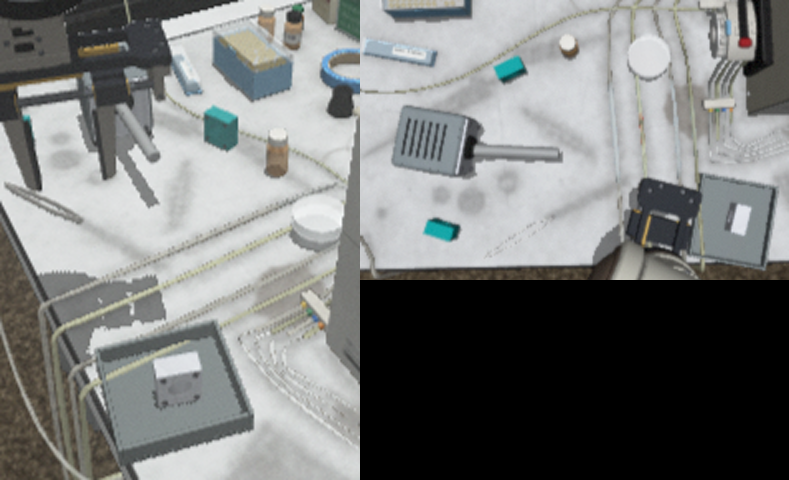

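The block stands upright in the tray at scene-crop (178,380) with its top face up. The rod is bare, and the vial (277,152) and dishes (318,218) are where they were. The gripper is clear of everything, so I'm handing in.

```bash
python3 -c "
from workcell import *
print(hand_in())"
```

```text
the job is handed in; nothing more can be done
None
```

I slid the bearing block off the rod, carried it to the parts tray, lowered it onto the floor, let go and backed the gripper away. The job was handed in at about 20 s of the 64 s allowed.

**Sliding:** I turned the block about 6–7° to line up with the rod. Sideways force reached about 2 N at most, once partway along, and I eased it off by shifting the block about 1 mm. Force is only reported at the end of each call, so a brief peak in between could have gone unseen.

**Last check:** The final picture shows the block standing upright near the middle of the tray, the same way up as on the rod. The rod is bare, the vial and dishes look unmoved, and the gripper is clear. The descent stopped at a tool height of 17.2 mm, where I expected the block to meet the floor. The force readings there were too noisy to confirm it on their own.

**What disagreed:** On the first approach, before gripping, the arm stopped short and drifted about 14 mm sideways with about 1.8° of tilt. The wrist showed no force. I found no cause in the pictures. The elbow joint also seemed to stall at about the same place on the slower second try, so something may have touched the arm above the wrist. Some tilt (1.1–1.7°) remained for the rest of the job, including while gripping and setting down.

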